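Put the microscope optics back in their caddy

TASK

Put the three microscope objectives and the filter cube away in the black caddy, each upright in the holder of its own size and shape: the slim objective in the smallest round holder, the middle one in the middle round holder, the stout one in the largest round holder, and the filter cube in the square holder. They are glass optics, so set each down gently on the holder's floor without dropping it or knocking it over. Leave the eyepiece and the open camera adapter tube where they stand.

Things in the scene. Friction and masses are not known exactly. Their poses are not given: they have to be found in the camera images.
- obj_slim_mid (a point): Slim objective: microscope objective lens, steel with a black ring near its foot and another near its shoulder, loose, standing on its flat foot with the narrower glass-tipped nose up: 24 mm in diameter and straight up to 46 mm, then tapering to 14 mm at its top, 64 mm tall, about 0.09 kg. This point is its centre, 32 mm above its foot; z is its own axis, up.
- obj_mid_mid (a point): Middle objective: microscope objective lens, steel with a black ring near its foot and another near its shoulder, loose, standing on its flat foot with the narrower glass-tipped nose up: 34 mm in diameter and straight up to 40 mm, then tapering to 20 mm at its top, 56 mm tall, about 0.17 kg. This point is its centre, 28 mm above its foot; z is its own axis, up.
- obj_stout_mid (a point): Stout objective: microscope objective lens, steel with a black ring near its foot and another near its shoulder, loose, standing on its flat foot with the narrower glass-tipped nose up: 46 mm in diameter and straight up to 36 mm, then tapering to 30 mm at its top, 48 mm tall, about 0.28 kg. This point is its centre, 24 mm above its foot; z is its own axis, up.
- cube_mid (a point): Filter cube: loose black block, 36 mm by 36 mm and 44 mm tall, with a round glass window in its top and one in a side, about 0.09 kg, standing on the table. This point is its centre, 22 mm above its underside; x and y are square to its upright faces (the side window is on -x), z up.
- holder_slim_in (a point): Smallest round holder in the caddy, a fixed shallow white round dish; inside 44 mm in diameter, wall 4 mm thick, rim 8 mm above its floor; takes the slim objective. This point is the centre of its floor (about 10 mm above the table), z up. Caddy: fixed black square tray, 176 mm by 176 mm, wall top 18 mm above the table; four holders two by two, 82 mm apart, in varying corners.
- holder_mid_in (a point): Middle round holder in the caddy, a fixed shallow white round dish; inside 54 mm in diameter, wall 4 mm thick, rim 8 mm above its floor; takes the middle objective. This point is the centre of its floor (about 10 mm above the table), z up. 
- holder_stout_in (a point): Largest round holder in the caddy, a fixed shallow white round dish; inside 66 mm in diameter, wall 4 mm thick, rim 8 mm above its floor; takes the stout objective. This point is the centre of its floor (about 10 mm above the table), z up. 
- holder_cube_in (a point): Square holder in the caddy, a fixed shallow white square dish; inside 56 mm square, wall 4 mm thick, rim 8 mm above its floor; takes the filter cube. This point is the centre of its floor (about 10 mm above the table), z up, x and y square to its walls and to the caddy's. 
- eyepiece_mid (a point): Eyepiece, a look-alike that stays where it is: loose, standing; steel tube 30 mm in diameter below, widening in steps to a black rubber eyecup 42 mm in diameter on top, 50 mm tall. This point is its centre, 25 mm above the table.
- adapter_mid (a point): Camera adapter, a look-alike that stays where it is: loose plain steel tube, open right through, 40 mm outside and 28 mm inside diameter, 42 mm tall, standing. This point is its centre, 21 mm above the table. Nearby, 85 mm or more from centre to centre, also stand a small amber oil bottle (55 mm tall) and a white cover-glass box (24 mm tall), which stay too.

How it is judged:
At the end, for the whole second after the job is handed in: Each is centred over its own holder within 12 mm (filter cube 15 mm), on the holder's floor (centre at most 5 mm above its standing height), upright within 0.12 rad and at rest (below 0.02 m/s); eyepiece and camera adapter are within 30 mm of where they started (horizontal distance between obj_slim_mid and holder_slim_in below 0.012 m and z of obj_slim_mid in the frame of holder_slim_in below 0.037 m and angle between each of obj_slim_mid, obj_mid_mid, obj_stout_mid, cube_mid's own z axis and vertical below 0.12 rad and linear speed of each of obj_slim, obj_mid, obj_stout, cube below 0.02 m/s and horizontal distance between obj_mid_mid and holder_mid_in below 0.012 m and z of obj_mid_mid in the frame of holder_mid_in below 0.033 m and horizontal distance between obj_stout_mid and holder_stout_in below 0.012 m and z of obj_stout_mid in the frame of holder_stout_in below 0.029 m and horizontal distance between cube_mid and holder_cube_in below 0.015 m and z of cube_mid in the frame of holder_cube_in below 0.027 m and distance of each of eyepiece_mid, adapter_mid from where it was at the start of the episode below 0.03 m); the robot touches nothing.
It fails at once if an objective or the filter cube is dropped or falls (faster than 0.7 m/s with no finger touching it, a fall of some 25 mm) ((linear speed of obj_slim above 0.7 m/s and contact force between the fingers and obj_slim below 0.05 N) or (linear speed of obj_mid above 0.7 m/s and contact force between the fingers and obj_mid below 0.05 N) or (linear speed of obj_stout above 0.7 m/s and contact force between the fingers and obj_stout below 0.05 N) or (linear speed of cube above 0.7 m/s and contact force between the fingers and cube below 0.05 N)).
It fails at once if the eyepiece or the camera adapter is moved by more than 30 mm (distance of any of eyepiece_mid, adapter_mid from where it was at the start of the episode above 0.03 m).
It also fails if it takes over 106 s, if anything falls off the work surface, if the arm or the gripper's body presses on something with over 40 N, if the wrist force passes 120 N, or if a joint passes its speed limit or range.

ROBOT

A 7-joint arm with a two-finger parallel gripper is mounted at the origin on the work surface. World frame = base frame: x ahead of the robot, y to its left, z up, the work surface at z = 0. Lengths are in m, angles in rad, forces in N, time in s.
With the tool pointing down it reaches from about 0.4 to 0.85 m from the base axis. Payload 4.5 kg.
Tool frame: the origin (TCP) lies midway between the tips of the shut fingers; the grasp point (between the pads) lies 19 mm behind it; z points along the fingers, y is the direction in which the jaws open and shut (so a half turn about z gives the same grasp; the last joint's range is limited). The gripper opens to 88 mm and grips with 3 to 60 N. Pads are 18 mm wide; open, the fingers measure 123 mm over their backs; the gripper's body (75 mm by 187 mm) begins 45 mm behind the grasp point.
Start: joints at [-1.127, 0.689, -0.195, 1.565, 0.157, 0.902, -0.215], TCP at [0.249, 0.573, 0.239] pointing down, gripper open.
Joint ranges: [-3.01, 3.01], [-0.46, 2.08], [-1.47, 1.51], [0.13, 2.56], [-1, 4.14], [0.04, 2.09], [-2.66, 2.66]. Speed limits (rad/s): [2.57, 2.57, 3.14, 3.14, 3.14, 3.14, 3.14].

INTERFACE

Orientations are given as a unit quaternion [x, y, z, w].
In Python, from plant import r gives the robot as it stands. The module is installed in compiled form; this text tells all that it offers.
- The arm moves only by the shell command python3 -m jog 'ROWS' [FORCE]. ROWS is JSON, a list of rows, each an object with "translation": the shift along the tool's x, y, z in units of 40 mm (1.0 is 40 mm), a list of three; "twist": the turn about the tool's z in units of 6 degrees (1.0 is 6 degrees); "claw": the opening in per cent of the stroke, from 0 (shut) to 100 (fully open). A call has 1 to 20 rows; each row shifts and turns the commanded pose from where the row before left it, along the tool's axes as they then stand; what a row does not reach is not made up. A row lasts 1/12 s, in which the tool goes at most 41.7 mm and 7.16 degrees, less where a joint would pass 70% of its speed; a pose out of reach is approached as far as the arm can. A call is refused whole if a number of a shift passes 1 or a number of a turn 1, either way. A call with a gripper value outside its range is refused whole. The fingers move at their own pace and stop on an object; FORCE is the grip in N (left out, the last holds). Time passes only in rows, so rows that do not move let the fingers close. It gives the time, the measured TCP pose, the force and the opening at its end, in the units of the state.
- r.get_state(): the state, without advancing time (a new reading comes with each control period).
- r.snapshot(name): name is "scene" or "side" or "wrist"; returns a dict with "img" (384x512x3 uint8, red, green, blue), "fx", "fy", "cx", "cy" (pixels), "origin" and "rotation" of the camera in the world; the wrist camera has in their place "T_tool_cam" (4x4, takes a point from camera to tool coordinates, whose origin is the TCP and whose axes are the flange's). Camera axes: x right, y up, looking along -z (the intrinsics and any distortion apply to the point x, -y, -z); pixel columns grow to the right and rows downward; lengths in m; the calibration is good to about 2 mm. The wrist camera is an equidistant fisheye: a pixel r from the principal point sees the ray r / f radians off the axis. A picture is of the moment at which its call begins: read the wrist's pose just before it. There is no depth.
- r.finish_job(): hands the job in, once; it reports no verdict.
Trained networks look in the newest picture that a camera, given by its name, has taken for a name from the list of things; names that differ only in an ending like _2 or _b are one class to them, and where a whole thing is asked for, a point or a joint stands for the part that bears it (a point fixed in the world has none). Each returns a list of dicts, best first, with "confidence" (0 to 1); they miss things now and then, are a little off and sometimes report something else, mostly with a low value. They report only what shows in the picture. A call takes as long as a camera call.
- r.spot_in(label, camera): "rect" ([left, top, right, bottom] in pixels, round what is visible of it).
- r.spot_point(label, camera): "location" ([row, column] in pixels: a listed point, or the origin of a listed thing).
The state is a dict: "clock": time; "q": joint angles; "qd": joint speeds; "joint_torque": joint torques, N m; "tool_pos": TCP position; "eef_rot": TCP orientation; "contact_force": force on the tool from outside, world axes, zero at the start; "moment": the same for the moment, N m; "opening": opening from 0.0 (shut) to 1.0 (fully open).
Only numpy, scipy, OpenCV 4.12 (cv2) and the standard library are available. Lean on these libraries where they do the work, as an engineer would, in place of code of your own. Each camera call takes 0.05 s, during which the arm holds its last target. There are 200 camera calls.

## Working session

There is one attempt and no reset: what is moved stays moved. The work goes in short steps, Python scripts to look and compute and a shell command to move; the robot and the scene stay as the last step left them, time stands still between calls to the robot, and variables do not carry over. Pictures are saved under pics/ and viewed, about 12 in all and at most 16, crops included, and the job is handed in when it is done.

```bash
mkdir -p pics; cat > h.py <<'E'
import numpy as np, cv2
from plant import r
from scipy.spatial.transform import Rotation as R
H={'obj_slim_mid':.032,'obj_mid_mid':.028,'obj_stout_mid':.024,'cube_mid':.022,'holder_slim_in':.01,'holder_mid_in':.01,'holder_stout_in':.01,'holder_cube_in':.01,'eyepiece_mid':.025,'adapter_mid':.021}
def snap(c,name=None):
    s=r.get_state(); d=r.snapshot(c)
    if c=='wrist':
        T=np.eye(4);T[:3,:3]=R.from_quat(s['eef_rot']).as_matrix();T[:3,3]=s['tool_pos']
        W=T@np.array(d['T_tool_cam']); d['origin']=W[:3,3]; d['rotation']=W[:3,:3]
    d['c']=c
    if name: cv2.imwrite(f'pics/{name}.png',d['img'][:,:,::-1])
    return d
def world(d,row,col,z):
    a=(col-d['cx'])/d['fx']; b=(row-d['cy'])/d['fy']
    if d['c']=='wrist':
        t=np.hypot(a,b); k=np.sin(t)/max(t,1e-9); v=np.array([a*k,-b*k,-np.cos(t)])
    else: v=np.array([a,-b,-1])
    v=np.array(d['rotation'])@v; o=np.array(d['origin']); return o+v*(z-o[2])/v[2]
def totool(p,s=None):
    s=s or r.get_state(); return R.from_quat(s['eef_rot']).inv().apply(np.array(p)-s['tool_pos'])
E
cat > look.py <<'E'
from h import *
s=r.get_state();print(s['clock'],s['tool_pos'],R.from_quat(s['eef_rot']).as_matrix().round(3).tolist(),s['opening'])
for c in ['scene','side','wrist']:
    d=snap(c,c+'0');print(c,np.round(d['origin'],3),d['fx'],[k for k in d if k not in('img',)])
    for k,h in H.items():
        for q in r.spot_point(k,c)[:2]:
            p=world(d,*q['location'],h);print(k,round(q['confidence'],2),np.round(q['location']),p.round(3)[:2])
E
python3 look.py
```

```text
0.0 [0.24881968 0.57265178 0.23791333] [[-0.917, 0.398, -0.001], [0.398, 0.917, -0.002], [-0.0, -0.002, -1.0]] 1.0000170735941198
scene [ 1.372 -0.222  0.815] 357.9480577956161 ['fx', 'fy', 'cx', 'cy', 'origin', 'rotation', 'c']Traceback (most recent call last):
  File "look.py", line 7, in <module>
    p=world(d,*q['location'],h);print(k,round(q['confidence'],2),np.round(q['location']),p.round(3)[:2])
  File "h.py", line 18, in world
    v=np.array(d['rotation'])@v; o=np.array(d['origin']); return o+v*(z-o[2])/v[2]
      ~~~~~~~~~~~~~~~~~~~~~~~^~
ValueError: matmul: Input operand 1 has a mismatch in its core dimension 0, with gufunc signature (n?,k),(k,m?)->(n?,m?) (size 3 is different from 4)
```

```bash
sed -i "s/    d\['c'\]=c/    else: d['rotation']=R.from_quat(d['rotation']).as_matrix()\n    d['c']=c/" h.py; python3 look.py
```

```text
0.15 [0.24885554 0.57284065 0.23811343] [[-0.917, 0.398, -0.0], [0.398, 0.917, -0.001], [-0.0, -0.001, -1.0]] 1.0000363262460938
scene [ 1.372 -0.222  0.815] 357.9480577956161 ['fx', 'fy', 'cx', 'cy', 'origin', 'rotation', 'c']
obj_slim_mid 0.44 [208. 159.] [ 0.474 -0.304]
obj_mid_mid 0.76 [235. 139.] [ 0.575 -0.368]
obj_stout_mid 0.47 [163. 309.] [0.347 0.262]
cube_mid 0.76 [181. 333.] [0.468 0.308]
holder_slim_in 0.67 [230. 248.] [ 0.618 -0.044]
holder_mid_in 0.56 [230. 222.] [ 0.597 -0.12 ]
holder_mid_in 0.56 [181. 334.] [0.455 0.32 ]
holder_stout_in 0.76 [210. 246.] [ 0.53  -0.028]
holder_cube_in 0.61 [214. 225.] [ 0.531 -0.099]
eyepiece_mid 0.65 [172. 355.] [0.442 0.405]
adapter_mid 0.73 [188. 172.] [ 0.369 -0.254]
adapter_mid 0.72 [174. 356.] [0.45  0.404]
side [ 0.001 -0.749  0.895] 499.94154248756837 ['fx', 'fy', 'cx', 'cy', 'origin', 'rotation', 'c']
obj_slim_mid 0.57 [284. 331.] [ 0.484 -0.301]
obj_mid_mid 0.79 [285. 386.] [ 0.58  -0.368]
obj_stout_mid 0.69 [167. 161.] [0.37  0.269]
cube_mid 0.82 [145. 196.] [0.497 0.301]
cube_mid 0.37 [301. 274.] [ 0.366 -0.261]
holder_slim_in 0.73 [196. 303.] [ 0.624 -0.035]
holder_mid_in 0.75 [206. 273.] [ 0.538 -0.02 ]
holder_mid_in 0.57 [218. 320.] [ 0.606 -0.122]
holder_stout_in 0.69 [203. 274.] [ 0.546 -0.013]
holder_cube_in 0.79 [229. 289.] [ 0.522 -0.108]
eyepiece_mid 0.59 [135. 159.] [0.433 0.405]
adapter_mid 0.88 [302. 273.] [ 0.363 -0.26 ]
wrist [0.178 0.604 0.385] 297.3186396354542 ['fx', 'fy', 'cx', 'cy', 'T_tool_cam', 'origin', 'rotation', 'c']
cube_mid 0.68 [349. 166.] [0.497 0.292]
holder_slim_in 0.45 [313. 201.] [0.447 0.394]
eyepiece_mid 0.81 [313. 204.] [0.437 0.407]
adapter_mid 0.48 [312. 202.] [0.436 0.402]
```

View pics/scene0.png

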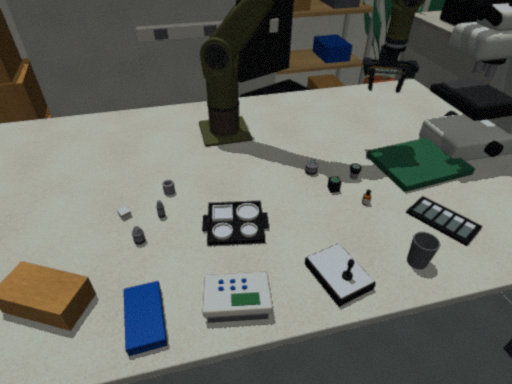

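View pics/side0.png

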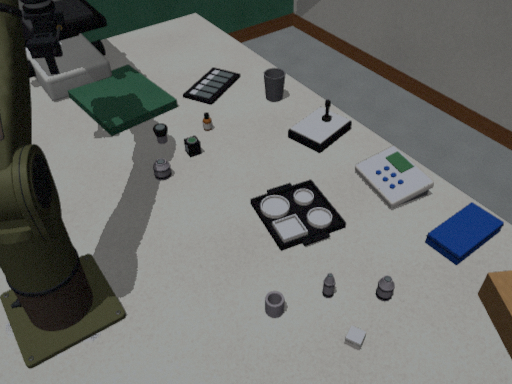

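The scene and side views show the slim and middle objectives at world y≈-0.3 and the caddy in the middle. The stout objective and cube sit on the left, near the eyepiece and bottle. The nets agree across the views to about 2 cm. I'll hover over the stout/cube pair for a closer look.

```bash
python3 -m jog '[{"translation":[-0.7,-0.5,0.2],"twist":0,"claw":100},{"translation":[-0.7,-0.5,0.2],"twist":0,"claw":100},{"translation":[-0.7,-0.5,0.2],"twist":0,"claw":100},{"translation":[-0.7,-0.5,0.2],"twist":0,"claw":100},{"translation":[-0.7,-0.5,0.2],"twist":0,"claw":100},{"translation":[-0.7,-0.5,0.2],"twist":0,"claw":100},{"translation":[-0.7,-0.5,0.2],"twist":0,"claw":100},{"translation":[-0.7,-0.5,0.2],"twist":0,"claw":100},{"translation":[-0.7,-0.5,0.2],"twist":0,"claw":100},{"translation":[-0.7,-0.5,0.2],"twist":0,"claw":100},{"translation":[0,0,0],"twist":0,"claw":100},{"translation":[0,0,0],"twist":0,"claw":100}]' 20
cat > look.py <<'E'
from h import *
import sys
s=r.get_state();print(s['clock'],s['tool_pos'].round(4) if hasattr(s['tool_pos'],'round') else s['tool_pos'],R.from_quat(s['eef_rot']).as_matrix()[:,0].round(3),np.round(s['contact_force'],2),s['opening'])
d=snap('wrist',sys.argv[1])
for k in sys.argv[2:]:
    for q in r.spot_point(k,'wrist')[:2]:
        p=world(d,*q['location'],H[k]);print(k,round(q['confidence'],2),np.round(q['location']),p.round(4)[:2],'shift units',(totool(p,s)/.04).round(2))
E
python3 look.py w1 obj_stout_mid cube_mid eyepiece_mid
```

```text
clock: 2.8
tool_pos: [0.4274, 0.2759, 0.1584]
eef_rot: [0.206, 0.979, -0.001, 0.0]
contact_force: [-0.6, 0.5, 0.0]
opening: 1.001
2.8 [0.4274 0.2759 0.1584] [-0.915  0.403 -0.   ] [-0.58  0.48  0.05] 1.0008531260814977
obj_stout_mid 0.62 [130. 215.] [0.368  0.2623] shift units [ 1.22 -0.9   3.36]
cube_mid 0.85 [221. 298.] [0.4873 0.2997] shift units [-1.13  1.15  3.41]
eyepiece_mid 0.76 [142. 376.] [0.4396 0.4036] shift units [1.01 3.05 3.33]
```

View pics/w1.png

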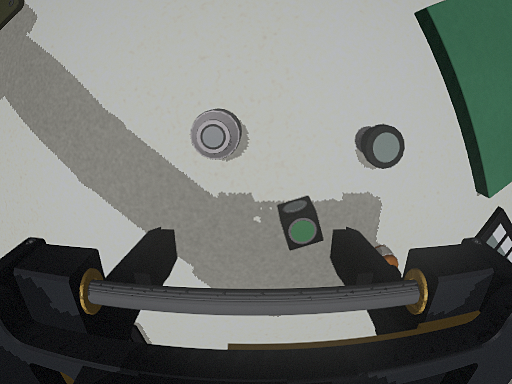

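The wrist view shows the stout objective at (row 134, col 216) and the cube at (222, 299), turned about 15° counter-clockwise. The eyepiece is at (145, 381). I'll go over the stout objective first and check it from closer.

```bash
python3 -m jog '[{"translation":[0.61,-0.45,0.4],"twist":0,"claw":100},{"translation":[0.61,-0.45,0.4],"twist":0,"claw":100},{"translation":[0,0,0.4],"twist":0,"claw":100},{"translation":[0,0,0],"twist":0,"claw":100},{"translation":[0,0,0],"twist":0,"claw":100}]' 25
python3 look.py w2 obj_stout_mid cube_mid
```

```text
clock: 3.42
tool_pos: [0.3668, 0.2662, 0.1107]
eef_rot: [0.202, 0.979, 0.0, -0.0]
contact_force: [0.3, 0.5, -0.5]
opening: 0.999
3.4167 [0.3668 0.2662 0.1107] [-0.918  0.396  0.   ] [ 0.33  0.49 -0.53] 0.9988439426001833
obj_stout_mid 0.58 [201. 251.] [0.3712 0.2624] shift units [-0.14 -0.04  2.17]
cube_mid 0.65 [288. 332.] [0.488  0.2986] shift units [-2.46  1.94  2.22]
```

View pics/w2.png

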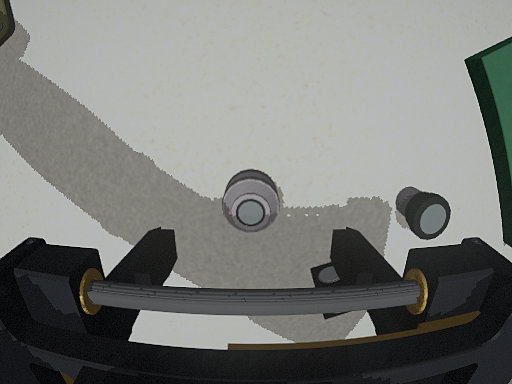

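```bash
python3 -m jog '[{"translation":[-0.11,-0.04,0.6],"twist":0,"claw":100},{"translation":[0,0,0.6],"twist":0,"claw":100},{"translation":[0,0,0.6],"twist":0,"claw":100},{"translation":[0,0,0.4],"twist":0,"claw":100},{"translation":[0,0,0.2],"twist":0,"claw":100},{"translation":[0,0,0],"twist":0,"claw":100},{"translation":[0,0,0],"twist":0,"claw":0},{"translation":[0,0,0],"twist":0,"claw":0},{"translation":[0,0,0],"twist":0,"claw":0},{"translation":[0,0,0],"twist":0,"claw":0},{"translation":[0,0,0],"twist":0,"claw":0},{"translation":[0,0,0],"twist":0,"claw":0},{"translation":[0,0,0],"twist":0,"claw":0},{"translation":[0,0,0],"twist":0,"claw":0}]' 25
```

```text
clock: 4.73
tool_pos: [0.3727, 0.2625, 0.0187]
eef_rot: [0.204, 0.979, -0.003, -0.002]
contact_force: [0.1, -1.7, 5.4]
opening: 0.517
```

```bash
python3 -m jog '[{"translation":[0,0,0],"twist":0,"claw":70},{"translation":[0,0,0],"twist":0,"claw":70},{"translation":[0,0,0.12],"twist":0,"claw":70},{"translation":[0,0,0],"twist":0,"claw":70},{"translation":[0,0,0],"twist":0,"claw":0},{"translation":[0,0,0],"twist":0,"claw":0},{"translation":[0,0,0],"twist":0,"claw":0},{"translation":[0,0,0],"twist":0,"claw":0},{"translation":[0,0,0],"twist":0,"claw":0}]' 30
```

```text
clock: 5.48
tool_pos: [0.3728, 0.2629, 0.0158]
eef_rot: [0.204, 0.979, -0.002, -0.002]
contact_force: [0.2, 0.2, -0.6]
opening: 0.517
```

```bash
python3 -m jog '[{"translation":[0,0,-0.3],"twist":0,"claw":0},{"translation":[0,0,-0.6],"twist":0,"claw":0},{"translation":[0,0,-0.8],"twist":0,"claw":0},{"translation":[-0.3,-0.2,-0.4],"twist":0,"claw":0},{"translation":[-0.77,-0.47,-0.2],"twist":0,"claw":0},{"translation":[-0.77,-0.47,-0.2],"twist":0,"claw":0},{"translation":[-0.77,-0.47,-0.2],"twist":0,"claw":0},{"translation":[-0.77,-0.47,-0.2],"twist":0,"claw":0},{"translation":[-0.77,-0.47,-0.2],"twist":0,"claw":0},{"translation":[-0.77,-0.47,-0.2],"twist":0,"claw":0},{"translation":[-0.77,-0.47,-0.2],"twist":0,"claw":0},{"translation":[-0.77,-0.47,-0.2],"twist":0,"claw":0},{"translation":[-0.77,-0.47,-0.2],"twist":0,"claw":0},{"translation":[-0.77,-0.47,-0.2],"twist":0,"claw":0},{"translation":[-0.77,-0.47,0],"twist":0,"claw":0},{"translation":[-0.4,-0.25,0],"twist":0,"claw":0},{"translation":[0,0,0],"twist":0,"claw":0},{"translation":[0,0,0],"twist":0,"claw":0}]' 30
python3 look.py w3 holder_slim_in holder_mid_in holder_stout_in holder_cube_in obj_stout_mid
```

```text
clock: 6.98
tool_pos: [0.6197, -0.0902, 0.1788]
eef_rot: [0.205, 0.979, -0.003, -0.003]
contact_force: [0.3, 1.0, -3.6]
opening: 0.514
6.9833 [ 0.6197 -0.0902  0.1788] [-0.916  0.401  0.005] [ 0.28  1.02 -3.64] 0.513768265912835
holder_slim_in 0.92 [156. 296.] [ 0.6213 -0.0411] shift units [0.43 1.17 4.21]
holder_mid_in 0.73 [174. 220.] [ 0.607  -0.1253] shift units [-0.08 -0.91  4.22]
holder_mid_in 0.58 [ 97. 206.] [ 0.5248 -0.104 ] shift units [ 2.01 -1.24  4.24]
holder_stout_in 0.56 [ 79. 282.] [ 0.5389 -0.0234] shift units [2.5  0.75 4.23]
holder_cube_in 0.87 [ 98. 205.] [ 0.5249 -0.106 ] shift units [ 1.99 -1.29  4.24]
obj_stout_mid 0.68 [246. 252.] [ 0.695  -0.1262] shift units [-2.11 -0.04  3.86]
```

View pics/w3.png

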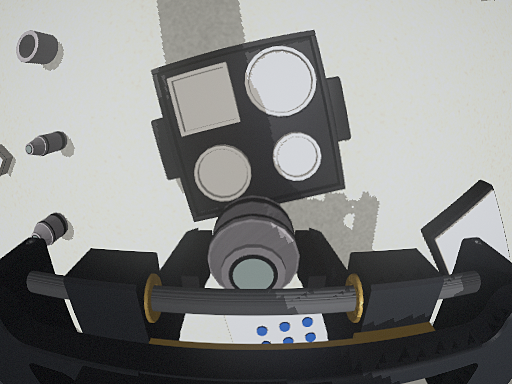

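The wrist view shows the caddy from above: square holder (98, 205), largest (80, 281), middle (173, 222), smallest (156, 296). The stout objective hangs straight in the jaws. A fit of the 82 mm grid gives: stout (.540, -.025), slim (.6205, -.041), mid (.605, -.1215), cube (.524, -.106).

```bash
python3 -m jog '[{"translation":[0.6,0.17,0.2],"twist":0,"claw":0},{"translation":[0.6,0.17,0.3],"twist":0,"claw":0},{"translation":[0.6,0.17,0.3],"twist":0,"claw":0},{"translation":[0.6,0.18,0.4],"twist":0,"claw":0},{"translation":[0,0,0.6],"twist":0,"claw":0},{"translation":[0,0,0.6],"twist":0,"claw":0},{"translation":[0,0,0.6],"twist":0,"claw":0},{"translation":[0,0,0.4],"twist":0,"claw":0},{"translation":[0,0,0.1],"twist":0,"claw":0},{"translation":[0,0,0],"twist":0,"claw":0},{"translation":[0,0,0],"twist":0,"claw":0}]' 30
python3 look.py w4 holder_stout_in obj_stout_mid holder_cube_in holder_slim_in holder_mid_in
```

```text
clock: 8.2
tool_pos: [0.5433, -0.0251, 0.0408]
eef_rot: [0.203, 0.979, -0.002, -0.001]
contact_force: [-0.1, -0.2, -2.5]
opening: 0.513
8.2 [ 0.5433 -0.0251  0.0408] [-0.917  0.398  0.002] [-0.13 -0.19 -2.47] 0.5131670591568762
obj_stout_mid 0.57 [249. 251.] [ 0.5538 -0.0312] shift units [-0.3  -0.03  0.42]
holder_cube_in 0.97 [240. 138.] [ 0.5246 -0.1056] shift units [-0.37 -2.03  0.78]
holder_mid_in 0.72 [326. 177.] [ 0.6055 -0.1206] shift units [-2.38 -1.57  0.77]
```

View pics/w4.png

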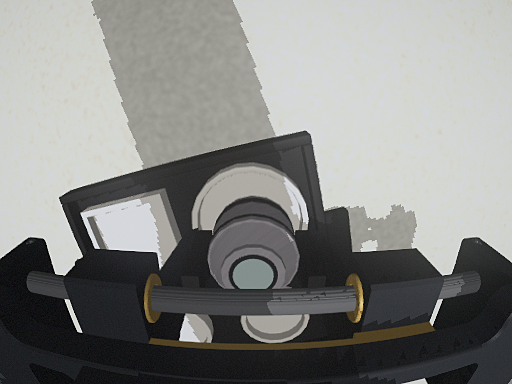

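The stout objective is over the largest holder, and the nets' square and middle holder points agree with the grid to 1 mm. Lowering it slowly.

```bash
python3 -m jog '[{"translation":[0.03,-0.02,0.1],"twist":0,"claw":0},{"translation":[0,0,0.1],"twist":0,"claw":0},{"translation":[0,0,0.08],"twist":0,"claw":0},{"translation":[0,0,0.05],"twist":0,"claw":0},{"translation":[0,0,0.03],"twist":0,"claw":0},{"translation":[0,0,0],"twist":0,"claw":0},{"translation":[0,0,0],"twist":0,"claw":0}]' 30
```

```text
clock: 9.08
tool_pos: [0.5409, -0.0261, 0.0258]
eef_rot: [0.203, 0.979, -0.003, -0.002]
contact_force: [-2.0, 0.1, 1.2]
opening: 0.512
```

```bash
python3 -m jog '[{"translation":[0,0,0.03],"twist":0,"claw":0},{"translation":[0,0,0],"twist":0,"claw":58},{"translation":[0,0,0],"twist":0,"claw":75},{"translation":[0,0,0],"twist":0,"claw":80},{"translation":[0,0,0],"twist":0,"claw":80},{"translation":[0,0,-0.3],"twist":0,"claw":80},{"translation":[0,0,-0.7],"twist":0,"claw":80},{"translation":[0,0,-0.9],"twist":0,"claw":80},{"translation":[-0.2,-0.3,-0.6],"twist":0,"claw":80},{"translation":[-0.42,-0.73,-0.1],"twist":0,"claw":100},{"translation":[-0.42,-0.73,-0.1],"twist":0,"claw":100},{"translation":[-0.42,-0.73,-0.1],"twist":0,"claw":100},{"translation":[-0.42,-0.73,-0.1],"twist":0,"claw":100},{"translation":[-0.42,-0.73,-0.1],"twist":0,"claw":100},{"translation":[-0.42,-0.73,-0.1],"twist":0,"claw":100},{"translation":[-0.42,-0.73,-0.1],"twist":0,"claw":100},{"translation":[-0.42,-0.73,-0.1],"twist":0,"claw":100},{"translation":[-0.42,-0.73,-0.1],"twist":0,"claw":100},{"translation":[0,0,0],"twist":0,"claw":100},{"translation":[0,0,0],"twist":0,"claw":100}]' 30
python3 look.py w5 holder_stout_in obj_stout_mid obj_mid_mid obj_slim_mid adapter_mid
```

```text
clock: 10.75
tool_pos: [0.5777, -0.3438, 0.1609]
eef_rot: [0.206, 0.979, -0.003, -0.002]
contact_force: [0.6, 1.2, -0.2]
opening: 1.004
10.75 [ 0.5777 -0.3438  0.1609] [-0.915  0.403  0.003] [ 0.63  1.2  -0.21] 1.003854504301158
holder_stout_in 0.73 [ 52. 485.] [ 0.543  -0.0216] shift units [4.03 7.04 3.74]
obj_stout_mid 0.83 [ 46. 496.] [ 0.5391 -0.0106] shift units [4.23 7.26 3.39]
obj_mid_mid 0.73 [189. 226.] [ 0.5743 -0.3731] shift units [-0.23 -0.68  3.33]
obj_slim_mid 0.79 [ 70. 254.] [ 0.4814 -0.3018] shift units [2.62 0.01 3.23]
adapter_mid 0.28 [189. 228.] [ 0.5772 -0.3724] shift units [-0.29 -0.64  3.5 ]
```

View pics/w5.png

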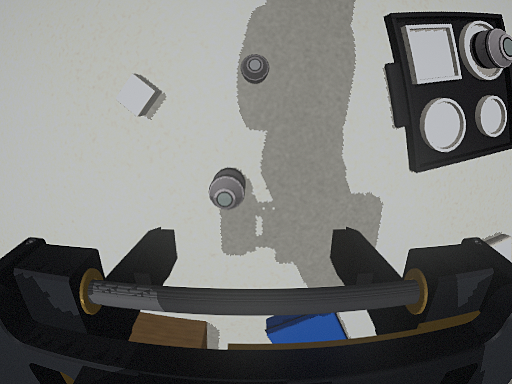

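```bash
python3 -m jog '[{"translation":[-0.1,-0.32,0.4],"twist":0,"claw":100},{"translation":[-0.1,-0.32,0.4],"twist":0,"claw":100},{"translation":[0,0,0.4],"twist":0,"claw":100},{"translation":[0,0,0],"twist":0,"claw":100},{"translation":[0,0,0],"twist":0,"claw":100}]' 25
python3 look.py w6 obj_mid_mid obj_slim_mid
python3 - <<'E'
from h import *
d=snap('side')
for p in [(300,481),(272,500)]: print('box corner near',world(d,*p,.05)[:2])
E
```

```text
clock: 11.47
tool_pos: [0.5752, -0.3665, 0.1132]
eef_rot: [0.203, 0.979, -0.002, -0.003]
contact_force: [0.3, 0.7, -0.4]
opening: 0.997
11.4667 [ 0.5752 -0.3665  0.1132] [-0.918  0.397  0.005] [ 0.26  0.7  -0.39] 0.996987383362924
obj_mid_mid 0.93 [197. 244.] [ 0.5731 -0.3742] shift units [-0.04 -0.19  2.13]
obj_slim_mid 0.77 [ 56. 284.] [ 0.4812 -0.3015] shift units [2.79 0.57 2.04]
box corner near [ 0.69368315 -0.51398812]
box corner near [ 0.78479419 -0.49227136]
```

```bash
python3 -m jog '[{"translation":[-0.03,-0.17,0.6],"twist":0,"claw":100},{"translation":[0,0,0.6],"twist":0,"claw":100},{"translation":[0,0,0.6],"twist":0,"claw":100},{"translation":[0,0,0.4],"twist":0,"claw":100},{"translation":[0,0,0.2],"twist":0,"claw":100},{"translation":[0,0,0.1],"twist":0,"claw":100},{"translation":[0,0,0],"twist":0,"claw":100},{"translation":[0,0,0],"twist":0,"claw":0},{"translation":[0,0,0],"twist":0,"claw":0},{"translation":[0,0,0],"twist":0,"claw":0},{"translation":[0,0,0],"twist":0,"claw":0},{"translation":[0,0,0],"twist":0,"claw":0},{"translation":[0,0,0],"twist":0,"claw":0},{"translation":[0,0,0],"twist":0,"claw":0},{"translation":[0,0,0],"twist":0,"claw":0},{"translation":[0,0,0],"twist":0,"claw":0}]' 25
```

```text
clock: 13.0
tool_pos: [0.5735, -0.3746, 0.0138]
eef_rot: [0.203, 0.979, -0.002, -0.002]
contact_force: [0.7, -0.4, 0.6]
opening: 0.375
```

```bash
python3 -m jog '[{"translation":[0,0,-0.3],"twist":0,"claw":0},{"translation":[0,0,-0.7],"twist":0,"claw":0},{"translation":[0,0,-0.8],"twist":0,"claw":0},{"translation":[0.1,0.3,-0.6],"twist":0,"claw":0},{"translation":[0.22,0.75,0],"twist":0,"claw":0},{"translation":[0.22,0.75,0],"twist":0,"claw":0},{"translation":[0.22,0.75,0],"twist":0,"claw":0},{"translation":[0.22,0.75,0],"twist":0,"claw":0},{"translation":[0.22,0.75,0],"twist":0,"claw":0},{"translation":[0.22,0.75,0],"twist":0,"claw":0},{"translation":[0.22,0.75,0],"twist":0,"claw":0},{"translation":[0.15,0.57,0],"twist":0,"claw":0},{"translation":[0,0,0.4],"twist":0,"claw":0},{"translation":[0,0,0.6],"twist":0,"claw":0},{"translation":[0,0,0.6],"twist":0,"claw":0},{"translation":[0,0,0],"twist":0,"claw":0},{"translation":[0,0,0],"twist":0,"claw":0}]' 25
python3 look.py w7 holder_mid_in obj_mid_mid holder_cube_in obj_stout_mid holder_slim_in
```

```text
clock: 14.42
tool_pos: [0.6045, -0.1218, 0.0443]
eef_rot: [0.203, 0.979, -0.003, -0.003]
contact_force: [-0.1, -0.5, -1.1]
opening: 0.377
14.4167 [ 0.6045 -0.1218  0.0443] [-0.917  0.398  0.005] [-0.06 -0.51 -1.14] 0.3772858385446332
holder_mid_in 0.95 [222. 254.] [ 0.6054 -0.1225] shift units [-0.03 -0.    0.86]
obj_mid_mid 0.82 [255. 254.] [ 0.6194 -0.1284] shift units [-0.41  0.    0.41]
holder_cube_in 0.72 [ 99. 225.] [ 0.5263 -0.1066] shift units [ 1.94 -0.42  0.87]
obj_stout_mid 0.6 [ 70. 366.] [ 0.5409 -0.0241] shift units [2.43 1.61 0.51]
holder_slim_in 0.96 [197. 377.] [ 0.6232 -0.0389] shift units [0.39 2.09 0.85]
```

View pics/w7.png

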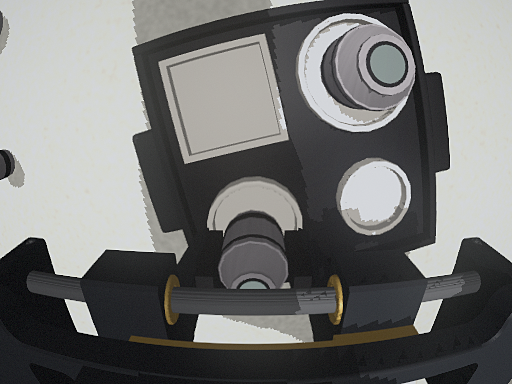

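```bash
python3 -m jog '[{"translation":[0,0,0.15],"twist":0,"claw":0},{"translation":[0,0,0.15],"twist":0,"claw":0},{"translation":[0,0,0.1],"twist":0,"claw":0},{"translation":[0,0,0.06],"twist":0,"claw":0},{"translation":[0,0,0.04],"twist":0,"claw":0},{"translation":[0,0,0],"twist":0,"claw":0},{"translation":[0,0,0],"twist":0,"claw":0}]' 25
```

```text
clock: 15.3
tool_pos: [0.6052, -0.1217, 0.0245]
eef_rot: [0.203, 0.979, -0.002, -0.002]
contact_force: [0.1, -0.3, -1.7]
opening: 0.379
```

```bash
python3 -m jog '[{"translation":[0,0,0.03],"twist":0,"claw":0},{"translation":[0,0,0.03],"twist":0,"claw":0},{"translation":[0,0,0],"twist":0,"claw":0}]' 25
```

```text
clock: 15.55
tool_pos: [0.6056, -0.1218, 0.0237]
eef_rot: [0.203, 0.979, -0.003, -0.001]
contact_force: [-2.6, 0.0, 9.1]
opening: 0.379
```

```bash
python3 -m jog '[{"translation":[0,0,0],"twist":0,"claw":45},{"translation":[0,0,0],"twist":0,"claw":60},{"translation":[0,0,0],"twist":0,"claw":65},{"translation":[0,0,0],"twist":0,"claw":65},{"translation":[0,0,-0.3],"twist":0,"claw":65},{"translation":[0,0,-0.7],"twist":0,"claw":65},{"translation":[0,0,-0.9],"twist":0,"claw":65},{"translation":[0,0,-0.4],"twist":0,"claw":65},{"translation":[0.13,-0.67,0],"twist":0,"claw":80},{"translation":[0.13,-0.67,0],"twist":0,"claw":80},{"translation":[0.13,-0.67,0],"twist":0,"claw":80},{"translation":[0.13,-0.67,0],"twist":0,"claw":80},{"translation":[0.13,-0.67,0],"twist":0,"claw":80},{"translation":[0.13,-0.67,0],"twist":0,"claw":80},{"translation":[0.13,-0.67,0],"twist":0,"claw":80},{"translation":[0.13,-0.67,0],"twist":0,"claw":80},{"translation":[0,0,0],"twist":0,"claw":80},{"translation":[0,0,0],"twist":0,"claw":80}]' 25
python3 look.py w8 obj_slim_mid obj_mid_mid
```

```text
clock: 17.05
tool_pos: [0.4809, -0.3035, 0.1159]
eef_rot: [0.205, 0.979, -0.003, -0.002]
contact_force: [0.3, 0.6, 0.0]
opening: 0.798
17.05 [ 0.4809 -0.3035  0.1159] [-0.916  0.402  0.003] [0.34 0.61 0.02] 0.7982009053048977
obj_slim_mid 0.84 [195. 258.] [ 0.4816 -0.3002] shift units [0.01 0.09 2.1 ]
obj_mid_mid 0.61 [235. 464.] [ 0.6126 -0.1167] shift units [-1.14  5.61  2.16]
```

View pics/w8.png

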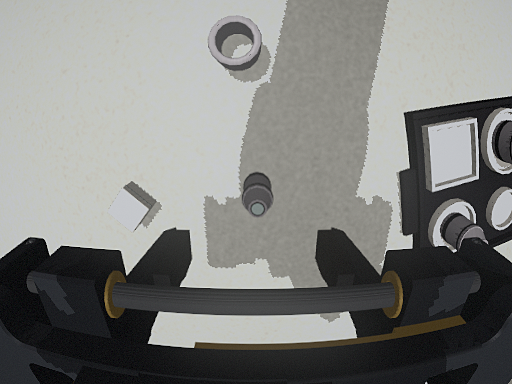

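```bash
python3 -m jog '[{"translation":[0,0.08,0.6],"twist":0,"claw":80},{"translation":[0,0,0.6],"twist":0,"claw":80},{"translation":[0,0,0.6],"twist":0,"claw":80},{"translation":[0,0,0.4],"twist":0,"claw":80},{"translation":[0,0,0.2],"twist":0,"claw":80},{"translation":[0,0,0.05],"twist":0,"claw":80},{"translation":[0,0,0],"twist":0,"claw":0},{"translation":[0,0,0],"twist":0,"claw":0},{"translation":[0,0,0],"twist":0,"claw":0},{"translation":[0,0,0],"twist":0,"claw":0},{"translation":[0,0,0],"twist":0,"claw":0},{"translation":[0,0,0],"twist":0,"claw":0},{"translation":[0,0,0],"twist":0,"claw":0},{"translation":[0,0,0],"twist":0,"claw":0},{"translation":[0,0,0],"twist":0,"claw":0},{"translation":[0,0,0],"twist":0,"claw":0}]' 20
```

```text
clock: 18.53
tool_pos: [0.4829, -0.2994, 0.0177]
eef_rot: [0.204, 0.979, -0.003, -0.002]
contact_force: [-0.9, -1.2, 3.2]
opening: 0.265
```

```bash
python3 -m jog '[{"translation":[0,0,-0.3],"twist":0,"claw":0},{"translation":[0,0,-0.7],"twist":0,"claw":0},{"translation":[0,0,-0.9],"twist":0,"claw":0},{"translation":[0,0,-0.6],"twist":0,"claw":0},{"translation":[-0.06,0.73,0],"twist":0,"claw":0},{"translation":[-0.06,0.73,0],"twist":0,"claw":0},{"translation":[-0.06,0.73,0],"twist":0,"claw":0},{"translation":[-0.06,0.73,0],"twist":0,"claw":0},{"translation":[-0.06,0.73,0],"twist":0,"claw":0},{"translation":[-0.06,0.73,0],"twist":0,"claw":0},{"translation":[-0.06,0.73,0],"twist":0,"claw":0},{"translation":[-0.06,0.73,0],"twist":0,"claw":0},{"translation":[-0.04,0.73,0],"twist":0,"claw":0},{"translation":[-0.04,0.73,0],"twist":0,"claw":0},{"translation":[0,0,0],"twist":0,"claw":0},{"translation":[0,0,0.4],"twist":0,"claw":0},{"translation":[0,0,0.6],"twist":0,"claw":0},{"translation":[0,0,0.6],"twist":0,"claw":0},{"translation":[0,0,0],"twist":0,"claw":0},{"translation":[0,0,0],"twist":0,"claw":0}]' 20
python3 look.py w9 holder_slim_in obj_slim_mid obj_mid_mid obj_stout_mid
```

```text
clock: 20.2
tool_pos: [0.6188, -0.0399, 0.0514]
eef_rot: [0.203, 0.979, -0.003, -0.003]
contact_force: [-0.2, 0.5, 0.4]
opening: 0.266
20.2 [ 0.6188 -0.0399  0.0514] [-0.917  0.398  0.005] [-0.2   0.48  0.37] 0.26596630317872955
holder_slim_in 0.88 [221. 258.] [ 0.6232 -0.0391] shift units [-0.1   0.07  1.03]
obj_slim_mid 0.61 [259. 254.] [ 0.6376 -0.0482] shift units [-0.52 -0.    0.48]
obj_mid_mid 0.56 [257. 131.] [ 0.6073 -0.1288] shift units [-0.62 -2.15  0.59]
obj_stout_mid 0.63 [ 97. 219.] [ 0.538  -0.0267] shift units [ 1.98 -0.5   0.7 ]
```

View pics/w9.png

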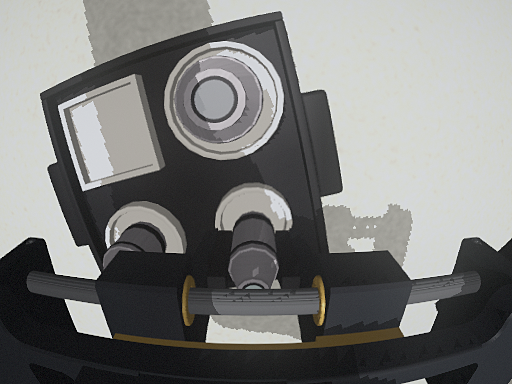

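Stout is standing well in its dish, and slim is over the smallest holder with about 3 mm of correction needed. Lowering.

```bash
python3 -m jog '[{"translation":[-0.06,0.03,0.15],"twist":0,"claw":0},{"translation":[0,0,0.15],"twist":0,"claw":0},{"translation":[0,0,0.12],"twist":0,"claw":0},{"translation":[0,0,0.08],"twist":0,"claw":0},{"translation":[0,0,0.04],"twist":0,"claw":0},{"translation":[0,0,0.04],"twist":0,"claw":0},{"translation":[0,0,0],"twist":0,"claw":0},{"translation":[0,0,0],"twist":0,"claw":0}]' 20
```

```text
clock: 21.12
tool_pos: [0.6225, -0.0399, 0.0285]
eef_rot: [0.203, 0.979, -0.002, -0.002]
contact_force: [-0.6, 0.4, -0.7]
opening: 0.266
```

```bash
python3 -m jog '[{"translation":[0,0,0.03],"twist":0,"claw":0},{"translation":[0,0,0.03],"twist":0,"claw":0},{"translation":[0,0,0],"twist":0,"claw":0}]' 20
```

```text
clock: 21.37
tool_pos: [0.6229, -0.0398, 0.0276]
eef_rot: [0.203, 0.979, -0.003, -0.001]
contact_force: [-1.6, -0.7, 8.1]
opening: 0.267
```

```bash
python3 -m jog '[{"translation":[0,0,0],"twist":0,"claw":35},{"translation":[0,0,0],"twist":0,"claw":45},{"translation":[0,0,0],"twist":0,"claw":48},{"translation":[0,0,-0.3],"twist":0,"claw":48},{"translation":[0,0,-0.7],"twist":0,"claw":48},{"translation":[0,0,-0.9],"twist":0,"claw":48},{"translation":[0,0,-0.5],"twist":0,"claw":48},{"translation":[0.54,0.54,0],"twist":0,"claw":100},{"translation":[0.54,0.54,0],"twist":0,"claw":100},{"translation":[0.54,0.54,0],"twist":0,"claw":100},{"translation":[0.54,0.54,0],"twist":0,"claw":100},{"translation":[0.54,0.54,0],"twist":0,"claw":100},{"translation":[0.54,0.54,0],"twist":0,"claw":100},{"translation":[0.54,0.54,0],"twist":0,"claw":100},{"translation":[0.54,0.54,0],"twist":0,"claw":100},{"translation":[0.54,0.54,0],"twist":0,"claw":100},{"translation":[0.54,0.54,0],"twist":0,"claw":100},{"translation":[0.54,0.54,0],"twist":0,"claw":100},{"translation":[0.54,0.54,0],"twist":0,"claw":100}]' 20
python3 -m jog '[{"translation":[0,0,0],"twist":-1,"claw":100},{"translation":[0,0,0],"twist":-1,"claw":100},{"translation":[0,0,0],"twist":-0.5,"claw":100},{"translation":[0,0,0],"twist":0,"claw":100},{"translation":[0,0,0],"twist":0,"claw":100}]' 20
python3 look.py w10 cube_mid eyepiece_mid
```

```text
clock: 22.95
tool_pos: [0.4878, 0.303, 0.1223]
eef_rot: [0.203, 0.979, -0.002, -0.002]
contact_force: [-0.1, 0.4, 0.1]
opening: 0.998
clock: 23.37
tool_pos: [0.4885, 0.3015, 0.122]
eef_rot: [0.075, 0.997, -0.002, -0.002]
contact_force: [-0.2, 0.4, 0.6]
opening: 1.002
23.3667 [0.4885 0.3015 0.122 ] [-0.989  0.149  0.004] [-0.15  0.43  0.65] 1.0022090837193844
cube_mid 0.85 [194. 253.] [0.4913 0.2999] shift units [-0.08 -0.02  2.5 ]
eyepiece_mid 0.9 [122. 362.] [0.4408 0.4013] shift units [1.54 2.3  2.42]
```

View pics/w10.png

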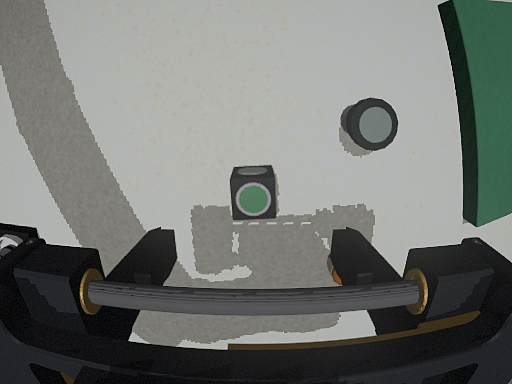

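The cube is square to the jaws and centred, and the bottle lies beyond the right finger. I'll narrow the opening and descend.

```bash
python3 -m jog '[{"translation":[-0.06,-0.02,0.6],"twist":0,"claw":75},{"translation":[0,0,0.6],"twist":0,"claw":75},{"translation":[0,0,0.6],"twist":0,"claw":75},{"translation":[0,0,0.5],"twist":0,"claw":75},{"translation":[0,0,0.3],"twist":0,"claw":75},{"translation":[0,0,0.1],"twist":0,"claw":75},{"translation":[0,0,0.02],"twist":0,"claw":0},{"translation":[0,0,0],"twist":0,"claw":0},{"translation":[0,0,0],"twist":0,"claw":0},{"translation":[0,0,0],"twist":0,"claw":0},{"translation":[0,0,0],"twist":0,"claw":0},{"translation":[0,0,0],"twist":0,"claw":0},{"translation":[0,0,0],"twist":0,"claw":0},{"translation":[0,0,0],"twist":0,"claw":0},{"translation":[0,0,0],"twist":0,"claw":0}]' 20
```

```text
clock: 24.77
tool_pos: [0.4907, 0.3003, 0.0136]
eef_rot: [0.074, 0.997, -0.002, -0.002]
contact_force: [0.4, -0.4, 6.8]
opening: 0.409
```

```bash
python3 -m jog '[{"translation":[0,0,-0.3],"twist":0,"claw":0},{"translation":[0,0,-0.7],"twist":0,"claw":0},{"translation":[0,0,-0.9],"twist":0,"claw":0},{"translation":[0,0,-0.75],"twist":0,"claw":0},{"translation":[-0.18,-0.76,0],"twist":0,"claw":0},{"translation":[-0.18,-0.76,0],"twist":0,"claw":0},{"translation":[-0.18,-0.76,0],"twist":0,"claw":0},{"translation":[-0.18,-0.76,0],"twist":0,"claw":0},{"translation":[-0.18,-0.76,0],"twist":0,"claw":0},{"translation":[-0.18,-0.76,0],"twist":0,"claw":0},{"translation":[-0.18,-0.76,0],"twist":0,"claw":0},{"translation":[-0.18,-0.76,0],"twist":0,"claw":0},{"translation":[-0.18,-0.76,0],"twist":0,"claw":0},{"translation":[-0.18,-0.76,0],"twist":0,"claw":0},{"translation":[-0.18,-0.76,0],"twist":0,"claw":0},{"translation":[-0.18,-0.76,0],"twist":0,"claw":0},{"translation":[-0.18,-0.76,0],"twist":0,"claw":0},{"translation":[0,0,0],"twist":0.4,"claw":0},{"translation":[0,0,0],"twist":0,"claw":0}]' 20
python3 -m jog '[{"translation":[0,0,0.5],"twist":0,"claw":0},{"translation":[0,0,0.7],"twist":0,"claw":0},{"translation":[0,0,0.6],"twist":0,"claw":0},{"translation":[0,0,0],"twist":0,"claw":0},{"translation":[0,0,0],"twist":0,"claw":0}]'
python3 look.py w11 holder_cube_in obj_stout_mid cube_mid
```

```text
clock: 26.35
tool_pos: [0.5245, -0.1072, 0.1203]
eef_rot: [0.098, 0.995, -0.003, -0.002]
contact_force: [1.0, 0.3, 0.6]
opening: 0.41
clock: 26.77
tool_pos: [0.5241, -0.103, 0.048]
eef_rot: [0.093, 0.996, -0.002, -0.003]
contact_force: [-0.3, -0.4, -0.7]
opening: 0.407
26.7667 [ 0.5241 -0.103   0.048 ] [-0.983  0.186  0.006] [-0.29 -0.39 -0.67] 0.40739728008326676
obj_stout_mid 0.76 [232. 372.] [ 0.5438 -0.0264] shift units [-0.13  1.98  0.59]
cube_mid 0.92 [249. 255.] [ 0.5408 -0.1054] shift units [-0.43  0.02  0.65]
```

View pics/w11.png

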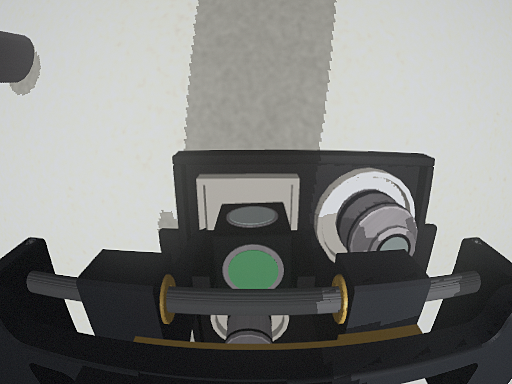

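The cube is square with its dish and about 3 mm to the right of its centre. Correcting that and lowering.

```bash
python3 -m jog '[{"translation":[0,-0.07,0.15],"twist":0,"claw":0},{"translation":[0,0,0.15],"twist":0,"claw":0},{"translation":[0,0,0.12],"twist":0,"claw":0},{"translation":[0,0,0.08],"twist":0,"claw":0},{"translation":[0,0,0.05],"twist":0,"claw":0},{"translation":[0,0,0.04],"twist":0,"claw":0},{"translation":[0,0,0.02],"twist":0,"claw":0},{"translation":[0,0,0],"twist":0,"claw":0}]' 20
```

```text
clock: 27.63
tool_pos: [0.524, -0.1073, 0.0237]
eef_rot: [0.095, 0.996, -0.002, -0.002]
contact_force: [0.6, 0.4, -0.9]
opening: 0.407
```

```bash
python3 -m jog '[{"translation":[0,0,0.03],"twist":0,"claw":0},{"translation":[0,0,0.03],"twist":0,"claw":0},{"translation":[0,0,0],"twist":0,"claw":0}]' 20
```

```text
clock: 27.88
tool_pos: [0.5242, -0.1074, 0.0233]
eef_rot: [0.094, 0.996, -0.003, -0.001]
contact_force: [-4.3, 0.1, 17.9]
opening: 0.41
```

```bash
python3 -m jog '[{"translation":[0,0,-0.03],"twist":0,"claw":48},{"translation":[0,0,0],"twist":0,"claw":55},{"translation":[0,0,0],"twist":0,"claw":58},{"translation":[0,0,0],"twist":0,"claw":58},{"translation":[0,0,-0.3],"twist":0,"claw":58},{"translation":[0,0,-0.7],"twist":0,"claw":58},{"translation":[0,0,-0.9],"twist":0,"claw":58},{"translation":[0,0,-0.9],"twist":0,"claw":58},{"translation":[-0.7,0.3,-0.6],"twist":0,"claw":58},{"translation":[-0.9,0.3,-0.2],"twist":0,"claw":58},{"translation":[-0.6,0.2,-0.2],"twist":0,"claw":58},{"translation":[0,0,0],"twist":0,"claw":58},{"translation":[0,0,0],"twist":0,"claw":58},{"translation":[0,0,0],"twist":0,"claw":58}]' 20
python3 - <<'E'
from h import *
P={}
for c in ['wrist','side','scene']:
    d=snap(c,'fin_'+c); print(c)
    for n in ['slim','mid','stout','cube']:
        k='cube_mid' if n=='cube' else f'obj_{n}_mid'
        q=r.spot_point(k,c)
        if q: print(n,round(q[0]['confidence'],2),world(d,*q[0]['location'],H[k]+.01)[:2].round(4))
    for k in ['eyepiece_mid','adapter_mid']:
        q=r.spot_point(k,c)
        if q: print(k,round(q[0]['confidence'],2),world(d,*q[0]['location'],H[k])[:2].round(4))
s=r.get_state();print(s['clock'],s['tool_pos'])
a=cv2.imread('pics/fin_wrist.png');b=cv2.imread('pics/fin_side.png')[150:280,220:370]
b=cv2.resize(b,(288,250));o=np.zeros((384,800,3),np.uint8);o[:,:512]=a;o[:250,512:]=b;cv2.imwrite('pics/fin.png',o)
E
```

```text
clock: 29.05
tool_pos: [0.6158, -0.0922, 0.1737]
eef_rot: [0.094, 0.996, -0.002, -0.003]
contact_force: [0.3, -0.0, -0.8]
opening: 0.581
wrist
slim 0.93 [ 0.6214 -0.04  ]
mid 0.61 [ 0.6025 -0.1217]
stout 0.81 [ 0.5406 -0.0252]
cube 0.65 [ 0.5208 -0.1085]
side
slim 0.42 [ 0.5211 -0.0383]
mid 0.81 [ 0.6081 -0.1243]
stout 0.77 [ 0.537  -0.0223]
cube 0.69 [ 0.5239 -0.102 ]
eyepiece_mid 0.72 [0.4454 0.4125]
adapter_mid 0.59 [ 0.3621 -0.2623]
scene
slim 0.61 [ 0.6174 -0.0343]
mid 0.5 [ 0.5941 -0.1058]
stout 0.72 [ 0.5236 -0.0174]
cube 0.72 [ 0.5078 -0.1142]
eyepiece_mid 0.47 [0.4469 0.3901]
adapter_mid 0.65 [ 0.3553 -0.2677]
30.1 [ 0.61721053 -0.09206057  0.17397622]
```

View pics/fin.png

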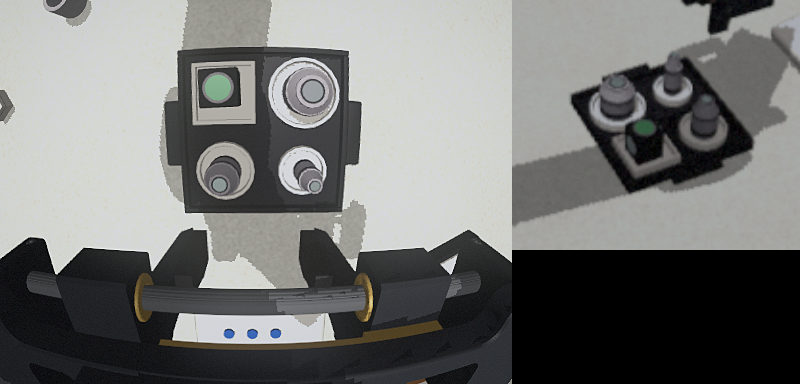

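All four stand upright in their own holders. In the wrist view their centres are within about 4 mm of the holder centres, and the gripper is clear. Handing in.

```bash
python3 -c "
from plant import r
print(r.finish_job())"
```

```text
the job is handed in; nothing more can be done
None
```

The three objectives and the filter cube are in their own caddy holders, and I handed the job in at about 30 s of the 106 s limit. The arm set each one down slowly until the wrist force showed it touching the holder floor, then let go.

- **Placement:** the last wrist picture shows all four upright in the right holders. Their centres are within about 4 mm of the holder centres I measured, against limits of 12 mm (15 mm for the cube). The gripper was clear of everything.
- **Eyepiece and adapter:** I never touched either one. The last side and scene pictures put them within about 15 mm of where they were first seen, which is about what these cameras scatter for things standing still.
- **Disagreements:** the side camera's network placed the slim objective near the cube holder, with low confidence (0.42). The picture from that same camera shows it in the smallest holder. The scene camera's positions were up to about 2 cm off the others throughout, in the first picture as well as the last, so I put it down to that camera.

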